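# Set up the counter display of small tins

## Task

Set up the counter display in the paint shop: the widest tin goes in the middle of the round plinth with the smallest tin centred on top of it, and the tall round tin goes in the middle of the square plinth, where the smallest tin is standing now. Stand the flat oblong can on the counter between the two plinths, at least a finger's width clear of both, centred on the line from plinth to plinth and with its broad faces running along that line. Keep every tin upright all the time, and leave the tape roll, screw box, brush and mixing cup where they are.

Things in the scene. Friction and masses are not known exactly. Their poses are not given: they have to be found in the camera images.
- wide_tin_mid (a point): Widest tin: squat round steel tin with paper band and flat lid, 68 mm diameter, 48 mm high, about 0.25 kg, loose, standing on the counter. Point: its centre, 24 mm above its underside; z up.
- tall_tin_mid (a point): Tall round tin: steel tin with paper band and flat lid, 56 mm diameter, 66 mm high, about 0.22 kg, loose, standing on the counter. Point: its centre, 33 mm above its underside; z up.
- small_tin_mid (a point): Smallest tin: round steel tin with paper band and flat lid, 42 mm diameter, 46 mm high, about 0.09 kg, loose; it starts standing on the square plinth. Point: its centre, 23 mm above its underside; z up.
- flat_can_mid (a point): Flat oblong can: steel can with paper band, 38 mm thick along its own x, 62 mm broad along its own y, body 56 mm high, with a flat 4 mm raised top and a black screw cap (20 mm across, up to 68 mm above the underside, 14 mm off centre to its own +y), about 0.15 kg, loose, standing on the counter. Point: centre of the body, 28 mm above its underside; z up. Its two broad faces look along its own +x and -x; either may face the robot at the end.
- round_top (a point): Round plinth: plywood disc, 100 mm diameter, 15 mm high, fixed to the counter (counter top is z = 0). Point: centre of its top face; z up.
- square_top (a point): Square plinth: plywood block, 100 x 100 mm, 15 mm high, fixed to the counter. Point: centre of its top face; x and y along its sides, z up.
- tape_roll: Bystander: roll of masking tape lying flat, 84 mm outer and 58 mm inner diameter, 24 mm high, loose; origin at the centre of its underside.
- screw_box: Bystander: cardboard box with a paper stripe, 50 mm (own x) by 70 mm (own y), 35 mm high, loose; origin at the centre of its underside.
- brush: Bystander: paint brush lying flat beyond the display, 210 mm long along its own x (handle to -x), loose; origin at about its middle, on its underside.
- mixing_cup: Bystander: open white plastic cup standing upright, 76 mm rim diameter, 85 mm high, loose; origin at the centre of its underside.
Not all that is in view belongs to the job. Leave any green look-alike of the part that bears flat_can_mid alone.

How it is judged:
By the outcome, as a careful person would: the job done as asked, in the order asked, and still so for the second after the job is handed in, with the robot touching nothing.
It also fails if it takes over 118 s, if anything falls off the work surface, if the arm or the gripper's body presses on something with over 40 N, if the wrist force passes 120 N, or if a joint passes its speed limit or range.

## Robot

A 7-joint arm with a two-finger parallel gripper is mounted at the origin on the work surface. World frame = base frame: x ahead of the robot, y to its left, z up, the work surface at z = 0. Lengths are in m, angles in rad, forces in N, time in s.
With the tool pointing down it reaches from about 0.425 to 0.875 m from the base axis. Payload 4.7 kg.
Tool frame: the origin (TCP) lies at the very end of the fingers, on their centre line; the grasp point (between the pads) lies 19 mm behind it; z points along the fingers, y is the direction in which the jaws open and shut (so a half turn about z gives the same grasp; the last joint's range is limited). The gripper opens to 87 mm and grips with 3 to 60 N. Pads are 19 mm wide; open, the fingers measure 117 mm over their backs; the gripper's body (75 mm by 190 mm) begins 51 mm behind the grasp point.
Start: joints at [-1.29, 0.321, -0.07, 1.45, 0.023, 1.371, -0.057], TCP at [0.171, 0.627, 0.202] pointing down, gripper open.
Joint ranges: [-2.86, 2.86], [-0.3, 2.09], [-1.38, 1.24], [0.06, 2.45], [-1.56, 4.7], [0.09, 2.05], [-2.69, 2.69]. Speed limits (rad/s): [2.57, 2.57, 3.14, 3.14, 3.14, 3.14, 3.14].

## Interface

Orientations are given as a 3x3 rotation matrix whose columns are the frame's x, y, z axes.
In Python, from bench import robot gives the robot as it stands.
- The arm moves only by the tool carry_out, never from a script. Its argument "moves" is a list of rows, each an object with "dp": the shift along the tool's x, y, z in m, a list of three; "turn": the turn, a rotation vector about the tool's x, y, z in rad, a list of three; "gripper": the opening, from -1 (shut) to 1 (fully open), so that 0 is half open. A call has 1 to 12 rows; each row shifts and turns the pose as measured when the row begins, along the tool's axes as they then stand; what a row does not reach is not made up. A row lasts 1/12 s, in which the tool goes at most 41.7 mm and 7.16 degrees, less where a joint would pass 70% of its speed; a pose out of reach is approached as far as the arm can. A call is refused whole if a number of a shift passes 0.0417 or a number of a turn 0.125, either way. A call with a gripper value outside its range is refused whole. The fingers move at their own pace and stop on an object; "force" is the grip in N (left out, the last holds). Time passes only in rows, so rows that do not move let the fingers close. It gives the time, the measured TCP pose, the force and the opening at its end, in the units of the state.
- robot.state(): the state, without advancing time (a new reading comes with each control period).
- robot.camera(name): name is "side" or "top"; returns the picture (480x640x3 uint8, blue, green, red); there is no depth.
- robot.camera_model(name): a dict with "mtx" (3x3 intrinsics, pixels), "k1" (the pictures are not rectified: a ray, as slopes to the right and down, at radius r is drawn at 1 + k1 r^2 times it, then the intrinsics apply), "position" and "attitude" of the camera in the world. Camera axes: x right, y up, looking along -z (the intrinsics and any distortion apply to the point x, -y, -z); pixel columns grow to the right and rows downward; lengths in m; the calibration is good to about 2 mm. A picture is of the moment at which its call begins. camera_model takes no time and is no camera call.
- robot.close_job(): hands the job in, once; it reports no verdict.
Trained networks look in the newest picture that a camera, given by its name, has taken for a name from the list of things; names that differ only in an ending like _2 or _b are one class to them, and where a whole thing is asked for, a point or a joint stands for the part that bears it (a point fixed in the world has none). Each returns a list of dicts, best first, with "conf" (0 to 1); they miss things now and then, are a little off and sometimes report something else, mostly with a low value. They report only what shows in the picture. A call takes as long as a camera call. They do not tell look-alikes from the thing itself.
- robot.recognise(camera, name): "centre" ([x, y, z] in m, in world coordinates, good to about 4 mm: the middle of the surface that is visible of it).
- robot.pinpoint(camera, name): "centre" ([x, y, z] in m, in world coordinates, good to about 4 mm: a listed point, or the origin of a listed thing).
The state is a dict: "t": time; "joint_positions": joint angles; "joint_velocities": joint speeds; "effort": joint torques, N m; "tcp_pos": TCP position; "tool_rot": TCP orientation; "wrist_force": force on the tool from outside, world axes, zero at the start; "ft_torque": the same for the moment, N m; "width": opening from 0.0 (shut) to 1.0 (fully open).
Only numpy, scipy, OpenCV 4.12 (cv2) and the standard library are available. Lean on these libraries where they do the work, as an engineer would, in place of code of your own. Each camera call takes 0.05 s, during which the arm holds its last target. There are 200 camera calls.

## Working session

There is one attempt and no reset: what is moved stays moved. The work goes in short steps, Python scripts to look and compute and a tool call to move; the robot and the scene stay as the last step left them, time stands still between calls to the robot, and variables do not carry over. Pictures are saved under pics/ and viewed, about 12 in all and at most 16, crops included, and the job is handed in when it is done.

Besides the shell and the picture viewer there is one more tool, called after "Call:" as name(argument=value, ...) on one line, values as JSON. carry_out: Moves the arm, as the interface text tells. Its arguments: {"type":"object","properties":{"moves":{"type":"array","items":{"type":"object","properties":{"dp":{"type":"array","items":{"type":"number"}},"turn":{"type":"array","items":{"type":"number"}},"gripper":{"type":"number"}}}},"force":{"type":"number"}},"required":["moves"]}

```bash
mkdir -p pics; ls
python3 - <<'E'
from bench import robot
import cv2,numpy as np
for c in("side","top"):
    cv2.imwrite(f"pics/{c}0.png",robot.camera(c))
    m=robot.camera_model(c);print(c,m)
    for n in["wide_tin_mid","tall_tin_mid","small_tin_mid","flat_can_mid","round_top","square_top","tape_roll","screw_box","brush","mixing_cup"]:
        print(n,[(np.round(d["centre"],3).tolist(),round(d["conf"],2)) for d in robot.pinpoint(c,n)][:3])
s=robot.state();print(s["t"],s["tcp_pos"],s["tool_rot"],s["width"])
E
```

```text
pics
side {'mtx': array([[502.93805534,   0.        , 319.8170368 ],
       [  0.        , 502.93805534, 240.35907147],
       [  0.        ,   0.        ,   1.        ]]), 'k1': -0.040736389282709805, 'position': array([ 0.20609474, -0.64380652,  0.71447735]), 'attitude': array([[ 0.86722623,  0.31166493, -0.38830868],
       [-0.49791154,  0.54543318, -0.67423048],
       [ 0.00166244,  0.77805373,  0.62819553]])}
wide_tin_mid [([0.47, -0.358, 0.021], 0.59)]
tall_tin_mid [([0.444, -0.025, 0.033], 0.93)]
small_tin_mid [([0.626, 0.17, 0.039], 0.92)]
flat_can_mid [([0.493, 0.344, 0.029], 0.73), ([0.497, 0.45, 0.028], 0.62), ([0.68, 0.352, 0.001], 0.41)]
round_top [([0.645, -0.161, 0.015], 0.9)]
square_top [([0.622, 0.159, 0.014], 0.91)]
tape_roll [([0.406, 0.175, -0.002], 0.89)]
screw_box [([0.406, -0.17, 0.004], 0.57)]
brush [([0.792, -0.015, 0.002], 0.72)]
mixing_cup [([0.677, 0.351, 0.0], 0.75)]
top {'mtx': array([[495.40915268,   0.        , 314.22268992],
       [  0.        , 495.40915268, 232.28659053],
       [  0.        ,   0.        ,   1.        ]]), 'k1': -0.0929225506899
[... 225 characters left out ...]
_tin_mid [([0.47, -0.357, 0.028], 0.81)]
tall_tin_mid [([0.438, -0.028, 0.034], 0.61)]
small_tin_mid [([0.628, 0.169, 0.039], 0.81)]
flat_can_mid [([0.494, 0.342, 0.026], 0.83), ([0.623, 0.157, 0.013], 0.36)]
round_top [([0.647, -0.159, 0.018], 0.68)]
square_top [([0.622, 0.161, 0.017], 0.85)]
tape_roll [([0.4, 0.181, 0.003], 0.94)]
screw_box [([0.41, -0.166, -0.0], 0.81)]
brush [([0.79, -0.016, 0.002], 0.66)]
mixing_cup [([0.686, 0.354, -0.001], 0.83), ([0.622, 0.158, 0.014], 0.58)]
1.1 [0.17142472 0.627017   0.20217702] [[-9.64612883e-01  2.63670218e-01  4.25277160e-05]
 [ 2.63670220e-01  9.64612882e-01  5.00810174e-05]
 [-2.78179099e-05  5.95220868e-05 -9.99999998e-01]] 0.9999594775363696
```

View pics/top0.png

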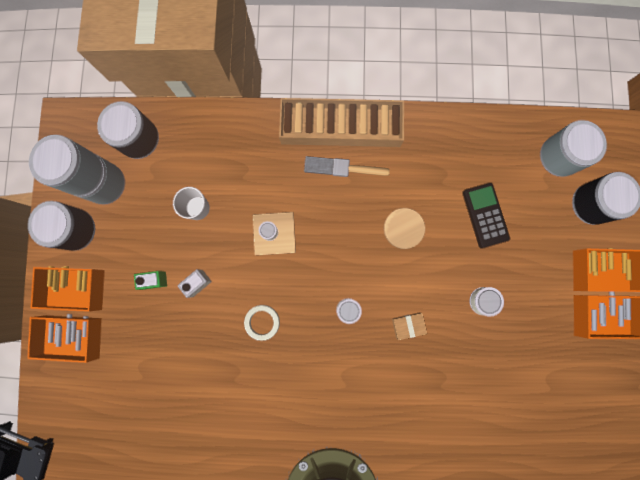

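View pics/side0.png

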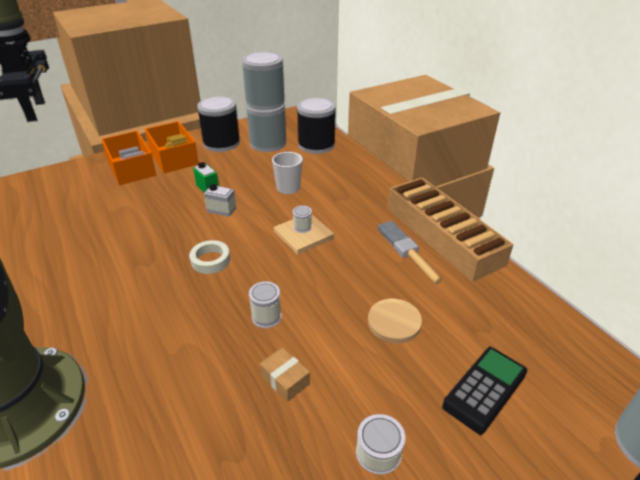

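The top view shows: widest tin (487,301), tall tin (349,311), small tin on the square plinth (268,231), round plinth (405,228), grey can (193,284), and the green look-alike (149,281), which I'll leave alone. The side view agrees with this.

```bash
cat > h.py <<'E'
from bench import robot
import cv2,numpy as np
def project(cam,P):
    m=robot.camera_model(cam);q=(np.atleast_2d(P)-m["position"])@m["attitude"]
    s=np.c_[q[:,0],-q[:,1]]/-q[:,2:];s=s*(1+m["k1"]*(s**2).sum(1,keepdims=True))
    return s@m["mtx"][:2,:2].T+m["mtx"][:2,2]
def patch(cam,img,c,z,half=.07,px=.0005):
    """plane z, world x up, y left (row down=-x, col right=-y)"""
    n=int(2*half/px);r,k=np.mgrid[:n,:n]
    X=c[0]+half-r*px;Y=c[1]+half-k*px
    uv=project(cam,np.c_[X.ravel(),Y.ravel(),np.full(n*n,z)]).reshape(n,n,2).astype(np.float32)
    return cv2.remap(img,uv[...,0],uv[...,1],cv2.INTER_CUBIC)
def circ(cam,img,c,z,R,rng=.012):
    """centre of circle radius R at plane z by max mean radial gradient"""
    px=.0005;p=cv2.GaussianBlur(patch(cam,img,c,z,R+.03,px),(0,0),2).astype(np.float32)
    a=np.linspace(0,2*np.pi,120,endpoint=False);best=(0,)
    def at(x,y,r):
        col=((c[1]+R+.03-(y+r*np.sin(a)))/px).astype(np.float32);row=((c[0]+R+.03-(x+r*np.cos(a)))/px).astype(np.float32)
        return cv2.remap(p,col[None],row[None],cv2.INTER_LINEAR)[0]
    for dx in np.arange(-rng,rng+1e-6,.001):
        for dy in np.arange(-rng,rng+1e-6,.001):
            d=at(c[0]+dx,c[1]+dy,R+.002)-at(c[0]+dx,c[1]+dy,R-.002)
            s=np.abs(d).sum(1).clip(0,60).mean()
            if s>best[0]:best=(s,c[0]+dx,c[1]+dy)
    return np.round(best,4)
def goto(x,y,z,A=None):
    """tool-frame delta to a world TCP"""
    s=robot.state();R=s["tool_rot"];d=R.T@(np.array([x,y,z])-s["tcp_pos"])
    return np.round(d,4)
E
python3 - <<'E'
from h import *
T={c:cv2.imread(f"pics/{c}0.png") for c in("top","side")}
for n,c,z,R in[("wide",(.47,-.357),.048,.034),("tall",(.441,-.027),.066,.028),("small",(.627,.17),.061,.021),("round",(.646,-.16),.015,.05)]:
    print(n,[circ(k,T[k],c,z,R).tolist() for k in T])
a=patch("top",T["top"],(.494,.343),.056);b=patch("top",T["top"],(.622,.16),.015);
c=patch("side",T["side"],(.494,.343),.056);
im=np.hstack([a,c,b])
for i in range(3):
    cv2.line(im,(280*i+140,0),(280*i+140,280),(0,0,255),1);cv2.line(im,(280*i,140),(280*i+280,140),(0,0,255),1)
cv2.imwrite("pics/p1.png",cv2.resize(im,(798,266)))
E
```

```text
wide [[60.0, 0.467, -0.359], [59.8748, 0.473, -0.355]]
tall [[60.0, 0.438, -0.028], [60.0, 0.443, -0.028]]
small [[59.7414, 0.619, 0.165], [59.2875, 0.626, 0.169]]
round [[60.0, 0.639, -0.162], [60.0, 0.645, -0.162]]
```

View pics/p1.png

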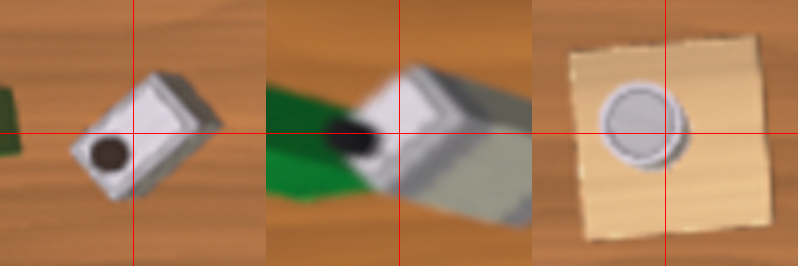

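```bash
sed -i 's/clip(0,60)/clip(0,180)/' h.py
python3 - <<'E'
from h import *
T={c:cv2.imread(f"pics/{c}0.png") for c in("top","side")}
for n,c,z,R in[("wide",(.47,-.357),.048,.034),("tall",(.441,-.027),.066,.028),("small",(.627,.17),.061,.021),("round",(.646,-.16),.015,.05)]:
    print(n,[circ(k,T[k],c,z,R).tolist() for k in T])
print(goto(.47,-.357,.1))
E
```

```text
wide [[161.9306, 0.469, -0.358], [169.3735, 0.473, -0.356]]
tall [[176.9323, 0.44, -0.028], [155.1118, 0.444, -0.027]]
small [[92.9757, 0.623, 0.167], [94.9353, 0.627, 0.169]]
round [[147.6472, 0.641, -0.161], [131.3259, 0.645, -0.16]]
[-0.5475 -0.8705  0.1021]
```

Call:
carry_out(moves=[{"dp": [0, 0, 0], "turn": [0, 0, -0.089], "gripper": 1}, {"dp": [0, 0, 0], "turn": [0, 0, -0.089], "gripper": 1}, {"dp": [0, 0, 0], "turn": [0, 0, -0.089], "gripper": 1}])

```text
t: 1.35
tcp_pos: [0.1713, 0.6271, 0.2022]
tool_rot: [[-1.0, -0.01, 0.0], [-0.01, 1.0, 0.0], [-0.0, 0.0, -1.0]]
wrist_force: [0.0, 0.4, 0.8]
width: 0.999
```

Call:
carry_out(moves=[{"dp": [-0.037, -0.015, 0], "turn": [0, 0, 0.01], "gripper": 1}, {"dp": [-0.037, -0.015, 0], "gripper": 1}, {"dp": [-0.037, -0.015, 0], "gripper": 1}, {"dp": [-0.037, -0.015, 0], "gripper": 1}, {"dp": [-0.037, -0.015, 0], "gripper": 1}, {"dp": [-0.037, -0.015, 0], "gripper": 1}, {"dp": [-0.037, -0.015, 0], "gripper": 1}, {"dp": [-0.037, -0.015, 0], "gripper": 1}, {"dp": [0, -0.04, 0], "gripper": 1}, {"dp": [0, -0.04, 0], "gripper": 1}, {"dp": [0, -0.04, 0], "gripper": 1}, {"dp": [0, -0.04, 0], "gripper": 1}])

```text
schema error: expected keys dp, turn, gripper
```

Call:
carry_out(moves=[{"dp": [0, -0.04, 0], "gripper": 1}, {"dp": [0, -0.04, 0], "gripper": 1}, {"dp": [0, -0.04, 0], "gripper": 1}, {"dp": [0, -0.04, 0], "gripper": 1}, {"dp": [0, -0.04, 0], "gripper": 1}, {"dp": [0, -0.04, 0], "gripper": 1}, {"dp": [0, -0.04, 0], "gripper": 1}, {"dp": [0, -0.04, 0], "gripper": 1}, {"dp": [0, -0.04, 0], "gripper": 1}, {"dp": [0, -0.04, 0], "gripper": 1}, {"dp": [0, -0.04, 0], "gripper": 1}, {"dp": [0, -0.04, 0], "gripper": 1}])

```text
schema error: expected keys dp, turn, gripper
```

Call:
carry_out(moves=[{"dp": [-0.037, -0.015, 0], "turn": [0, 0, 0.01], "gripper": 1}, {"dp": [-0.037, -0.015, 0], "turn": [0, 0, 0], "gripper": 1}, {"dp": [-0.037, -0.015, 0], "turn": [0, 0, 0], "gripper": 1}, {"dp": [-0.037, -0.015, 0], "turn": [0, 0, 0], "gripper": 1}, {"dp": [-0.037, -0.015, 0], "turn": [0, 0, 0], "gripper": 1}, {"dp": [-0.037, -0.015, 0], "turn": [0, 0, 0], "gripper": 1}, {"dp": [-0.037, -0.015, 0], "turn": [0, 0, 0], "gripper": 1}, {"dp": [-0.037, -0.015, 0], "turn": [0, 0, 0], "gripper": 1}, {"dp": [0, -0.04, 0], "turn": [0, 0, 0], "gripper": 1}, {"dp": [0, -0.04, 0], "turn": [0, 0, 0], "gripper": 1}, {"dp": [0, -0.04, 0], "turn": [0, 0, 0], "gripper": 1}, {"dp": [0, -0.04, 0], "turn": [0, 0, 0], "gripper": 1}])

```text
t: 2.35
tcp_pos: [0.4778, 0.3508, 0.1903]
tool_rot: [[-1.0, -0.026, -0.01], [-0.026, 1.0, -0.001], [0.011, -0.001, -1.0]]
wrist_force: [0.3, 0.7, 0.1]
width: 1.0
```

Call:
carry_out(moves=[{"dp": [0, -0.04, 0], "turn": [0, 0, 0], "gripper": 1}, {"dp": [0, -0.04, 0], "turn": [0, 0, 0], "gripper": 1}, {"dp": [0, -0.04, 0], "turn": [0, 0, 0], "gripper": 1}, {"dp": [0, -0.04, 0], "turn": [0, 0, 0], "gripper": 1}, {"dp": [0, -0.04, 0], "turn": [0, 0, 0], "gripper": 1}, {"dp": [0, -0.04, 0], "turn": [0, 0, 0], "gripper": 1}, {"dp": [0, -0.04, 0], "turn": [0, 0, 0], "gripper": 1}, {"dp": [0, -0.04, 0], "turn": [0, 0, 0], "gripper": 1}, {"dp": [0, -0.04, 0], "turn": [0, 0, 0], "gripper": 1}, {"dp": [0, -0.04, 0], "turn": [0, 0, 0], "gripper": 1}, {"dp": [0, -0.04, 0], "turn": [0, 0, 0], "gripper": 1}, {"dp": [0, -0.04, 0], "turn": [0, 0, 0], "gripper": 1}])

```text
t: 3.35
tcp_pos: [0.4871, -0.1489, 0.1926]
tool_rot: [[-1.0, -0.026, -0.002], [-0.026, 1.0, 0.003], [0.002, 0.003, -1.0]]
wrist_force: [1.5, 0.3, -0.9]
width: 0.999
```

Call:
carry_out(moves=[{"dp": [0.002, -0.035, 0.01], "turn": [0, 0, 0.026], "gripper": 1}, {"dp": [0.002, -0.035, 0.01], "turn": [0, 0, 0], "gripper": 1}, {"dp": [0.002, -0.035, 0.01], "turn": [0, 0, 0], "gripper": 1}, {"dp": [0.002, -0.035, 0.01], "turn": [0, 0, 0], "gripper": 1}, {"dp": [0.002, -0.035, 0.02], "turn": [0, 0, 0], "gripper": 1}, {"dp": [0.002, -0.025, 0.02], "turn": [0, 0, 0], "gripper": 1}, {"dp": [0, 0, 0], "turn": [0, 0, 0], "gripper": 1}, {"dp": [0, 0, 0], "turn": [0, 0, 0], "gripper": 1}])

```text
t: 4.02
tcp_pos: [0.4729, -0.3706, 0.1133]
tool_rot: [[-1.0, 0.014, 0.007], [0.013, 1.0, -0.005], [-0.007, -0.005, -1.0]]
wrist_force: [-0.3, 1.4, -0.3]
width: 1.001
```

Run:
```python
from h import *
print(robot.state()["tcp_pos"],robot.state()["tool_rot"].round(4).tolist(),goto(.471,-.357,.016))
```

```text
[ 0.4729339  -0.37058015  0.11328282] [[-0.9999, 0.0135, 0.0073], [0.0135, 0.9999, -0.005], [-0.0074, -0.0049, -1.0]] [0.0028 0.014  0.0972]
```

Call:
carry_out(moves=[{"dp": [0.003, 0.014, 0], "turn": [-0.005, 0.007, -0.0135], "gripper": 1}, {"dp": [0, 0, 0.02], "turn": [0, 0, 0], "gripper": 1}, {"dp": [0, 0, 0.025], "turn": [0, 0, 0], "gripper": 1}, {"dp": [0, 0, 0.025], "turn": [0, 0, 0], "gripper": 1}, {"dp": [0, 0, 0.012], "turn": [0, 0, 0], "gripper": 1}, {"dp": [0, 0, 0.005], "turn": [0, 0, 0], "gripper": 1}, {"dp": [0, 0, 0], "turn": [0, 0, 0], "gripper": 1}])

```text
t: 4.6
tcp_pos: [0.4784, -0.3425, 0.0297]
tool_rot: [[-1.0, -0.017, 0.01], [-0.017, 1.0, 0.007], [-0.01, 0.007, -1.0]]
wrist_force: [-0.5, 2.6, 1.6]
width: 1.001
```

Run:
```python
from h import *
print(robot.state()["tcp_pos"],robot.state()["tool_rot"].round(4).tolist(),goto(.471,-.357,.014))
cv2.imwrite("pics/s1.png",robot.camera("side")[330:480,280:480].repeat(4,0).repeat(4,1))
```

```text
[ 0.47844094 -0.34249963  0.02971205] [[-0.9998, -0.0174, 0.0103], [-0.0174, 0.9998, 0.0067], [-0.0104, 0.0066, -0.9999]] [ 0.0079 -0.0145  0.0155]
```

View pics/s1.png

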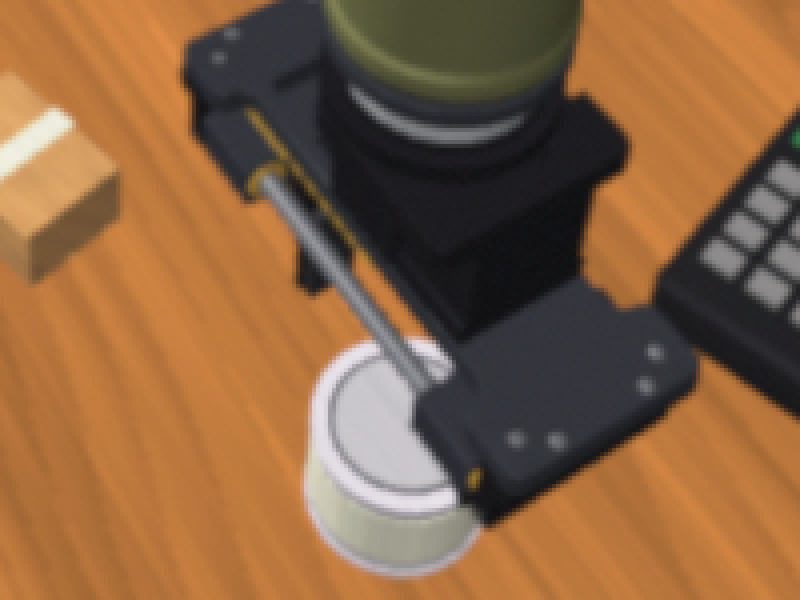

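The side crop shows the jaws around the tin but shifted to +y. I'll let the arm settle and check for residual motion.

Call:
carry_out(moves=[{"dp": [0, 0, 0], "turn": [0, 0, 0], "gripper": 1}, {"dp": [0, 0, 0], "turn": [0, 0, 0], "gripper": 1}])

```text
t: 4.82
tcp_pos: [0.4809, -0.3425, 0.033]
tool_rot: [[-1.0, -0.019, 0.015], [-0.019, 1.0, 0.005], [-0.015, 0.005, -1.0]]
wrist_force: [-0.2, 0.3, -0.0]
width: 1.004
```

Call:
carry_out(moves=[{"dp": [0.008, -0.015, 0], "turn": [0.007, 0.01, 0.017], "gripper": 1}])

```text
t: 4.9
tcp_pos: [0.4756, -0.3553, 0.0338]
tool_rot: [[-1.0, -0.006, 0.007], [-0.006, 1.0, -0.0], [-0.007, -0.0, -1.0]]
wrist_force: [1.2, -0.2, 0.4]
width: 0.999
```

Call:
carry_out(moves=[{"dp": [0, 0, 0], "turn": [0, 0, 0], "gripper": 1}])

```text
t: 4.98
tcp_pos: [0.4741, -0.3596, 0.0352]
tool_rot: [[-1.0, -0.002, 0.007], [-0.002, 1.0, -0.004], [-0.007, -0.004, -1.0]]
wrist_force: [-1.4, -0.5, -0.2]
width: 1.0
```

Call:
carry_out(moves=[{"dp": [0, 0, 0], "turn": [0, 0, 0], "gripper": 1}])

```text
t: 5.07
tcp_pos: [0.4743, -0.3605, 0.0358]
tool_rot: [[-1.0, -0.001, 0.008], [-0.001, 1.0, -0.005], [-0.008, -0.005, -1.0]]
wrist_force: [0.4, -0.0, -0.5]
width: 1.0
```

Call:
carry_out(moves=[{"dp": [0.003, 0.003, 0.012], "turn": [-0.004, 0.008, 0], "gripper": 1}, {"dp": [0.001, 0, 0.01], "turn": [0, 0.002, 0], "gripper": 1}, {"dp": [0.001, 0, 0.001], "turn": [0, 0.002, 0], "gripper": 1}, {"dp": [0.001, 0, 0.001], "turn": [0, 0.002, 0], "gripper": 1}])

```text
t: 5.4
tcp_pos: [0.4674, -0.359, 0.01]
tool_rot: [[-1.0, 0.002, -0.006], [0.002, 1.0, -0.001], [0.006, -0.001, -1.0]]
wrist_force: [0.4, -0.6, -0.4]
width: 1.003
```

Call:
carry_out(force=25, moves=[{"dp": [-0.003, 0.002, -0.002], "turn": [0, -0.006, 0], "gripper": -1}, {"dp": [0, 0, 0], "turn": [0, 0, 0], "gripper": -1}, {"dp": [0, 0, 0], "turn": [0, 0, 0], "gripper": -1}, {"dp": [0, 0, 0], "turn": [0, 0, 0], "gripper": -1}, {"dp": [0, 0, 0], "turn": [0, 0, 0], "gripper": -1}])

```text
t: 5.82
tcp_pos: [0.4699, -0.3559, 0.0108]
tool_rot: [[-1.0, 0.001, -0.002], [0.001, 1.0, -0.0], [0.002, -0.0, -1.0]]
wrist_force: [-0.4, 0.1, -3.0]
width: 0.776
```

Call:
carry_out(moves=[{"dp": [0, 0, -0.02], "turn": [0, 0, 0], "gripper": -1}, {"dp": [0, 0, -0.03], "turn": [0, 0, 0], "gripper": -1}, {"dp": [-0.01, 0.01, -0.02], "turn": [0, 0, 0], "gripper": -1}, {"dp": [-0.025, 0.028, 0], "turn": [0, 0, 0], "gripper": -1}, {"dp": [-0.025, 0.028, 0], "turn": [0, 0, 0], "gripper": -1}, {"dp": [-0.025, 0.028, 0], "turn": [0, 0, 0], "gripper": -1}, {"dp": [-0.025, 0.028, 0], "turn": [0, 0, 0], "gripper": -1}, {"dp": [-0.022, 0.028, 0], "turn": [0, 0, 0], "gripper": -1}, {"dp": [-0.015, 0.018, 0], "turn": [0, 0, 0], "gripper": -1}, {"dp": [-0.005, 0.005, 0], "turn": [0, 0, 0], "gripper": -1}, {"dp": [0, 0, 0], "turn": [0, 0, 0], "gripper": -1}])

```text
t: 6.73
tcp_pos: [0.6256, -0.1769, 0.0814]
tool_rot: [[-1.0, 0.009, -0.005], [0.009, 1.0, 0.002], [0.005, 0.002, -1.0]]
wrist_force: [-0.1, -0.3, -1.3]
width: 0.776
```

Call:
carry_out(moves=[{"dp": [-0.009, 0.01, 0.01], "turn": [0.002, -0.004, -0.008], "gripper": -1}, {"dp": [-0.004, 0.004, 0.012], "turn": [0, 0, 0], "gripper": -1}, {"dp": [-0.002, 0.002, 0.01], "turn": [0, 0, 0], "gripper": -1}, {"dp": [0, 0, 0.006], "turn": [0, 0, 0], "gripper": -1}, {"dp": [0, 0, 0.002], "turn": [0, 0, 0], "gripper": -1}, {"dp": [0, 0, 0], "turn": [0, 0, 0], "gripper": -1}])

```text
t: 7.23
tcp_pos: [0.6362, -0.1665, 0.035]
tool_rot: [[-1.0, 0.009, -0.007], [0.009, 1.0, -0.003], [0.007, -0.003, -1.0]]
wrist_force: [-0.1, 0.3, -1.6]
width: 0.779
```

Run:
```python
from h import *
print(robot.state()["tcp_pos"],robot.state()["tool_rot"].round(4).tolist(),goto(.642,-.1595,.026))
z=robot.state()["tcp_pos"][2]
t=robot.camera("top");s=robot.camera("side")
for n,i in(("top",t),("side",s)): print(n,circ(n,i,(.643,-.16),z-.0108+.048,.034))
im=np.hstack([cv2.resize(i,None,fx=3,fy=3)for i in(t[170:290,340:470],s[250:370,330:460])]);cv2.imwrite("pics/c1.png",im)
```

```text
[ 0.63618767 -0.1665237   0.0350305 ] [[-0.9999, 0.0086, -0.0066], [0.0086, 1.0, -0.0025], [0.0065, -0.0026, -1.0]] [-0.0058  0.0071  0.009 ]
top [58.2238  0.649  -0.172 ]
side [99.0229  0.638  -0.165 ]
```

View pics/c1.png

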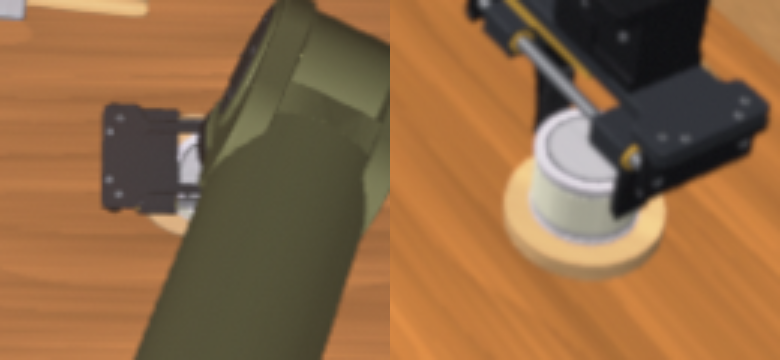

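Side view: the tin hovers over the plinth, about 7 mm short in x and 5 mm in y, which agrees with the TCP reading.

Call:
carry_out(moves=[{"dp": [-0.006, 0.006, 0], "turn": [-0.002, -0.005, -0.008], "gripper": -1}, {"dp": [0, 0, 0.002], "turn": [0, 0, 0], "gripper": -1}, {"dp": [0, 0, 0.002], "turn": [0, 0, 0], "gripper": -1}])

```text
t: 7.58
tcp_pos: [0.6442, -0.1622, 0.0338]
tool_rot: [[-1.0, 0.002, 0.004], [0.002, 1.0, -0.001], [-0.004, -0.001, -1.0]]
wrist_force: [-0.4, 0.6, -1.4]
width: 0.776
```

Call:
carry_out(moves=[{"dp": [0.002, 0.002, 0.003], "turn": [0, 0.004, 0], "gripper": -1}, {"dp": [0, 0, 0.003], "turn": [0, 0, 0], "gripper": -1}, {"dp": [0, 0, 0.002], "turn": [0, 0, 0], "gripper": -1}])

```text
t: 7.83
tcp_pos: [0.6429, -0.1599, 0.0261]
tool_rot: [[-1.0, 0.002, 0.001], [0.002, 1.0, -0.001], [-0.001, -0.001, -1.0]]
wrist_force: [-0.5, -0.0, -1.9]
width: 0.775
```

Call:
carry_out(moves=[{"dp": [0, 0, 0.001], "turn": [0, 0, 0], "gripper": -1}, {"dp": [0, 0, 0.0015], "turn": [0, 0, 0], "gripper": -1}])

```text
t: 8.0
tcp_pos: [0.643, -0.1598, 0.0257]
tool_rot: [[-1.0, 0.002, 0.001], [0.002, 1.0, -0.0], [-0.001, -0.0, -1.0]]
wrist_force: [-5.1, 1.9, 11.5]
width: 0.771
```

Contact made (11.5 N upward). Release, rise, and retreat toward the small tin.

Call:
carry_out(moves=[{"dp": [0, 0, 0], "turn": [0, 0, 0], "gripper": 1}, {"dp": [0, 0, 0], "turn": [0, 0, 0], "gripper": 1}, {"dp": [0, 0, 0], "turn": [0, 0, 0], "gripper": 1}, {"dp": [0, 0, 0], "turn": [0, 0, 0], "gripper": 1}])

```text
t: 8.33
tcp_pos: [0.6443, -0.1604, 0.0274]
tool_rot: [[-1.0, 0.002, 0.005], [0.002, 1.0, -0.001], [-0.005, -0.001, -1.0]]
wrist_force: [-0.4, 0.9, 0.2]
width: 0.963
```

Call:
carry_out(moves=[{"dp": [0, 0, -0.01], "turn": [0, 0, 0], "gripper": 1}, {"dp": [0, 0, -0.03], "turn": [0, 0, 0], "gripper": 1}, {"dp": [0, 0, -0.03], "turn": [0, 0, 0], "gripper": 1}, {"dp": [0, 0, -0.03], "turn": [0, 0, 0], "gripper": 1}, {"dp": [0, 0.03, -0.01], "turn": [0, 0, 0], "gripper": 1}, {"dp": [0, 0.04, 0], "turn": [0, 0, 0], "gripper": 1}, {"dp": [0, 0.04, 0], "turn": [0, 0, 0], "gripper": 1}, {"dp": [0, 0.04, 0], "turn": [0, 0, 0], "gripper": 1}, {"dp": [0, 0.04, 0], "turn": [0, 0, 0], "gripper": 1}, {"dp": [0, 0.04, 0], "turn": [0, 0, 0], "gripper": 1}, {"dp": [0.005, 0.04, 0], "turn": [0, 0, 0], "gripper": 1}, {"dp": [0.005, 0.03, 0], "turn": [0, 0, 0], "gripper": 1}])

```text
t: 9.33
tcp_pos: [0.6392, 0.1355, 0.1503]
tool_rot: [[-1.0, 0.027, 0.014], [0.027, 1.0, -0.007], [-0.015, -0.007, -1.0]]
wrist_force: [0.6, 1.0, -0.8]
width: 0.999
```

Run:
```python
from h import *
t=robot.camera("top");s=robot.camera("side")
for n,i in(("top",t),("side",s)): print(n,circ(n,i,(.643,-.16),.063,.034),circ(n,i,(.643,-.16),.015,.05))
print(robot.state()["tcp_pos"],robot.state()["tool_rot"].round(4).tolist(),goto(.625,.168,.034))
im=np.hstack([cv2.resize(i,None,fx=3,fy=3)for i in(t[170:290,340:470],s[250:370,330:460])]);cv2.imwrite("pics/c2.png",im)
```

```text
top [113.321   0.647  -0.163] [154.2368   0.641   -0.161 ]
side [156.552   0.647  -0.16 ] [101.6174   0.645   -0.16  ]
[0.63810588 0.14105565 0.14983012] [[-0.9997, 0.0183, 0.013], [0.0182, 0.9998, -0.0043], [-0.0131, -0.004, -0.9999]] [0.0151 0.0272 0.1155]
```

View pics/c2.png

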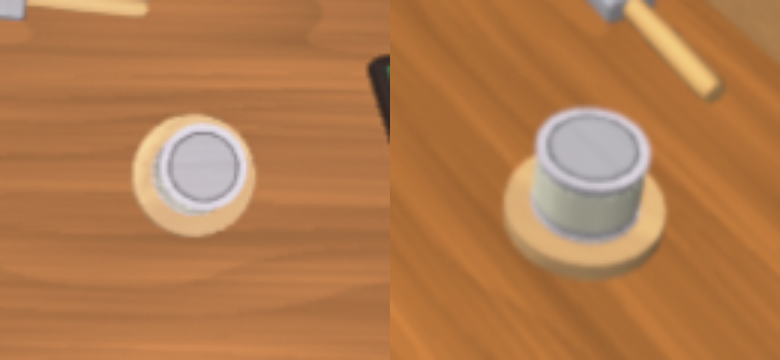

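```bash
cat >> h.py <<'E'
def edgefit(cam,img,c,z,R,iters=8,win=.006):
    """least-squares circle centre from strongest radial edge near R (sub-px), outliers trimmed"""
    px=.0005;H=R+.03;p=cv2.GaussianBlur(patch(cam,img,c,z,H,px),(0,0),1.5).astype(np.float32)
    a=np.linspace(0,2*np.pi,180,endpoint=False);x,y=c;r=np.arange(R-win,R+win,.0005)
    for _ in range(iters):
        X=x+np.outer(np.cos(a),r);Y=y+np.outer(np.sin(a),r)
        v=cv2.remap(p,((c[1]+H-Y)/px).astype(np.float32),((c[0]+H-X)/px).astype(np.float32),cv2.INTER_LINEAR)
        g=np.abs(v[:,4:]-v[:,:-4]).sum(2);k=g.argmax(1);e=r[k+2]-R;w=g.max(1)>25
        M=np.c_[np.cos(a),np.sin(a),np.ones(180)]
        for _ in range(4):
            q=np.linalg.lstsq(M[w],e[w],rcond=None)[0];res=np.abs(M@q-e);w&=res<max(.001,2*np.median(res[w]))
        x+=q[0];y+=q[1]
    return [round(float(t),4) for t in(x,y,R+q[2],np.median(res[w]),w.mean())]
E
python3 - <<'E'
from h import *
for n in("top","side"):
    i=robot.camera(n);cv2.imwrite(f"pics/{n}2.png",i);o=cv2.imread(f"pics/{n}0.png")
    print(n,"tin",edgefit(n,i,(.645,-.16),.063,.034),"plinth now",edgefit(n,i,(.643,-.16),.015,.05),"plinth0",edgefit(n,o,(.643,-.16),.015,.05))
    print([np.round(robot.pinpoint(n,k)[0]["centre"],4).tolist() for k in("wide_tin_mid","round_top")])
    print(" orig wide",edgefit(n,o,(.471,-.357),.048,.034),"tall",edgefit(n,o,(.442,-.0275),.066,.028),"small",edgefit(n,o,(.625,.168),.061,.021))
E
```

```text
top tin [0.6459, -0.164, 0.033, 0.0004, 0.4889] plinth now [0.6406, -0.1609, 0.0497, 0.0003, 1.0] plinth0 [0.6407, -0.161, 0.0497, 0.0003, 1.0]
[[0.6413, -0.1629, 0.0405], [0.6487, -0.1614, 0.0165]]
 orig wide [0.4687, -0.3616, 0.0315, 0.0005, 0.5778] tall [0.4395, -0.0283, 0.0282, 0.0002, 0.9222] small [0.6216, 0.1657, 0.0191, 0.0003, 0.7111]
side tin [0.6466, -0.1595, 0.0344, 0.0001, 0.75] plinth now [0.6454, -0.1599, 0.0501, 0.0001, 0.5889] plinth0 [0.6455, -0.1602, 0.0499, 0.0001, 0.9333]
[[0.6407, -0.16, 0.0405], [0.6476, -0.1611, 0.0106]]
 orig wide [0.4733, -0.3566, 0.0341, 0.0001, 0.6611] tall [0.444, -0.0266, 0.0286, 0.0001, 0.8833] small [0.6273, 0.169, 0.0222, 0.0003, 0.9056]
```

Call:
carry_out(moves=[{"dp": [0.008, 0.015, 0.02], "turn": [-0.004, 0.012, -0.017], "gripper": 1}, {"dp": [0.004, 0.007, 0.025], "turn": [0, 0, 0], "gripper": 1}, {"dp": [0.002, 0.003, 0.02], "turn": [0, 0, 0], "gripper": 1}, {"dp": [0.001, 0, 0.01], "turn": [0, 0.001, 0], "gripper": 1}, {"dp": [0.001, 0, 0.003], "turn": [0, 0.002, 0], "gripper": 1}])

```text
t: 10.15
tcp_pos: [0.6268, 0.1483, 0.0694]
tool_rot: [[-1.0, 0.026, 0.002], [0.026, 1.0, -0.005], [-0.002, -0.004, -1.0]]
wrist_force: [-0.0, -0.4, -0.6]
width: 1.001
```

Call:
carry_out(moves=[{"dp": [0.001, 0.01, 0], "turn": [-0.004, 0.002, -0.024], "gripper": 1}, {"dp": [0.001, 0.006, 0], "turn": [0, 0.001, 0], "gripper": 1}, {"dp": [0.001, 0.002, 0.0], "turn": [0, 0.001, 0], "gripper": 1}])

```text
t: 10.4
tcp_pos: [0.6238, 0.1651, 0.0688]
tool_rot: [[-1.0, 0.003, -0.004], [0.003, 1.0, -0.001], [0.004, -0.001, -1.0]]
wrist_force: [-0.0, 0.8, -0.1]
width: 1.001
```

Call:
carry_out(moves=[{"dp": [-0.001, 0.002, 0.012], "turn": [0, -0.003, -0.003], "gripper": 1}, {"dp": [0, 0, 0.018], "turn": [0, 0, 0], "gripper": 1}, {"dp": [0, 0, 0.01], "turn": [0, 0, 0], "gripper": 1}, {"dp": [0, 0, 0.003], "turn": [0, 0, 0], "gripper": 1}])

```text
t: 10.73
tcp_pos: [0.6287, 0.1706, 0.0278]
tool_rot: [[-1.0, -0.003, 0.008], [-0.003, 1.0, 0.003], [-0.008, 0.003, -1.0]]
wrist_force: [-0.4, -0.5, 0.6]
width: 1.001
```

Call:
carry_out(force=15, moves=[{"dp": [0.003, -0.002, 0.002], "turn": [0.003, 0.007, 0.003], "gripper": -0.2}, {"dp": [0, 0, 0], "turn": [0, 0, 0], "gripper": -1}, {"dp": [0, 0, 0], "turn": [0, 0, 0], "gripper": -1}, {"dp": [0, 0, 0.001], "turn": [0, 0, 0], "gripper": -1}, {"dp": [0, 0, 0], "turn": [0, 0, 0], "gripper": -1}, {"dp": [0, 0, 0], "turn": [0, 0, 0], "gripper": -1}])

```text
t: 11.23
tcp_pos: [0.6263, 0.1679, 0.0254]
tool_rot: [[-1.0, 0.001, 0.002], [0.001, 1.0, -0.001], [-0.002, -0.001, -1.0]]
wrist_force: [0.3, -0.4, 0.3]
width: 0.629
```

Call:
carry_out(moves=[{"dp": [0.001, 0, 0.001], "turn": [0, 0.001, 0], "gripper": -1}, {"dp": [0.001, 0, 0], "turn": [0, 0, 0], "gripper": -1}, {"dp": [0, 0, 0], "turn": [0, 0, 0], "gripper": -1}, {"dp": [0, 0, 0], "turn": [0, 0, 0], "gripper": -1}])

```text
t: 11.57
tcp_pos: [0.6246, 0.168, 0.0251]
tool_rot: [[-1.0, 0.001, 0.002], [0.001, 1.0, 0.0], [-0.002, 0.0, -1.0]]
wrist_force: [0.3, 0.3, -0.8]
width: 0.476
```

Call:
carry_out(moves=[{"dp": [0, 0, -0.015], "turn": [0, 0, 0], "gripper": -1}, {"dp": [0, 0, -0.03], "turn": [0, 0, 0], "gripper": -1}, {"dp": [0, 0, -0.03], "turn": [0, 0, 0], "gripper": -1}, {"dp": [0, -0.02, -0.02], "turn": [0, 0, 0], "gripper": -1}, {"dp": [-0.002, -0.035, 0], "turn": [0, 0, 0], "gripper": -1}, {"dp": [-0.002, -0.038, 0], "turn": [0, 0, 0], "gripper": -1}, {"dp": [-0.002, -0.038, 0], "turn": [0, 0, 0], "gripper": -1}, {"dp": [-0.002, -0.038, 0], "turn": [0, 0, 0], "gripper": -1}, {"dp": [-0.002, -0.038, 0], "turn": [0, 0, 0], "gripper": -1}, {"dp": [-0.002, -0.035, 0], "turn": [0, 0, 0], "gripper": -1}, {"dp": [-0.002, -0.025, 0], "turn": [0, 0, 0], "gripper": -1}, {"dp": [0, -0.015, 0], "turn": [0, 0, 0], "gripper": -1}])

```text
t: 12.57
tcp_pos: [0.6384, -0.1157, 0.1222]
tool_rot: [[-1.0, -0.016, -0.001], [-0.016, 1.0, 0.002], [0.001, 0.002, -1.0]]
wrist_force: [-1.0, -1.0, -1.0]
width: 0.479
```

Call:
carry_out(moves=[{"dp": [0, -0.008, 0], "turn": [0, 0, 0], "gripper": -1}, {"dp": [0, -0.003, 0], "turn": [0, 0, 0], "gripper": -1}, {"dp": [0, 0, 0], "turn": [0, 0, 0], "gripper": -1}])

```text
t: 12.82
tcp_pos: [0.6371, -0.1339, 0.122]
tool_rot: [[-1.0, -0.007, -0.002], [-0.007, 1.0, -0.0], [0.002, -0.0, -1.0]]
wrist_force: [1.2, 1.5, -1.2]
width: 0.475
```

Remaining: (+.0065, −.026, −.045).

Call:
carry_out(moves=[{"dp": [-0.004, -0.012, 0.01], "turn": [0, 0, 0.006], "gripper": -1}, {"dp": [-0.002, -0.007, 0.01], "turn": [0, 0, 0], "gripper": -1}, {"dp": [-0.001, -0.003, 0.007], "turn": [0, 0, 0], "gripper": -1}, {"dp": [0, -0.001, 0.003], "turn": [0, 0, 0], "gripper": -1}, {"dp": [0, 0, 0], "turn": [0, 0, 0], "gripper": -1}])

```text
t: 13.23
tcp_pos: [0.6457, -0.1517, 0.0872]
tool_rot: [[-1.0, -0.009, -0.003], [-0.009, 1.0, 0.003], [0.003, 0.003, -1.0]]
wrist_force: [0.7, 1.0, -0.9]
width: 0.476
```

Call:
carry_out(moves=[{"dp": [0.002, -0.006, 0.003], "turn": [0.003, -0.003, 0.009], "gripper": -1}, {"dp": [0, -0.002, 0.003], "turn": [0, 0, 0], "gripper": -1}, {"dp": [0, 0, 0.002], "turn": [0, 0, 0], "gripper": -1}, {"dp": [0, 0, 0.001], "turn": [0, 0, 0], "gripper": -1}])

```text
t: 13.57
tcp_pos: [0.6435, -0.1584, 0.0766]
tool_rot: [[-1.0, -0.001, -0.001], [-0.001, 1.0, 0.001], [0.001, 0.001, -1.0]]
wrist_force: [-0.2, -0.2, -0.4]
width: 0.477
```

Run:
```python
from h import *
print(goto(.6435,-.1602,.0731))
z=robot.state()["tcp_pos"][2]-.0251-.015+.061;i=robot.camera("side")
print(edgefit("side",i,(.645,-.16),z,.021),edgefit("side",i,(.645,-.16),.063,.034))
cv2.imwrite("pics/c3.png",cv2.resize(i[220:370,330:480],None,fx=4,fy=4))
```

```text
[ 0.     -0.0018  0.0035]
[0.6481, -0.1616, 0.0256, 0.0004, 0.4833] [0.6464, -0.1596, 0.0344, 0.0001, 0.6222]
```

View pics/c3.png

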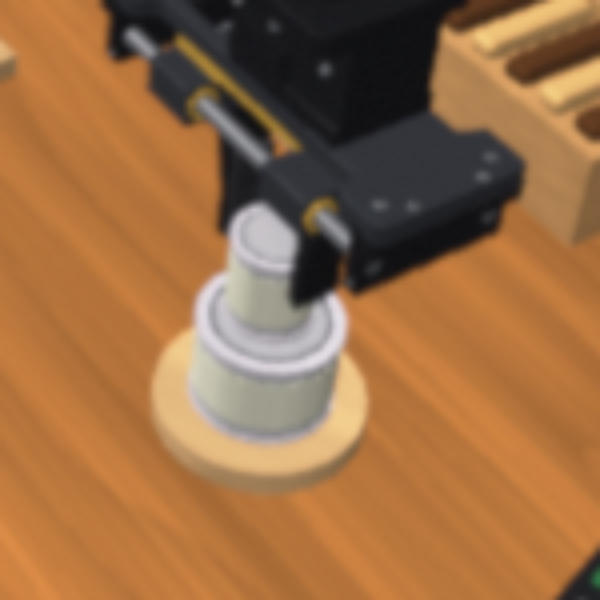

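The small tin hovers just above the wide tin's lid and is nearly centred (base at about (270,320), lid ring centre about (270,322)). Lower it to contact.

Call:
carry_out(moves=[{"dp": [0, -0.002, 0.001], "turn": [0, 0, 0], "gripper": -1}, {"dp": [0, 0, 0.002], "turn": [0, 0, 0], "gripper": -1}, {"dp": [0, 0, 0.0015], "turn": [0, 0, 0], "gripper": -1}])

```text
t: 13.87
tcp_pos: [0.6443, -0.16, 0.073]
tool_rot: [[-1.0, -0.002, 0.001], [-0.002, 1.0, 0.001], [-0.001, 0.001, -1.0]]
wrist_force: [-2.9, 0.9, 8.5]
width: 0.476
```

Call:
carry_out(moves=[{"dp": [0, 0, 0], "turn": [0, 0, 0], "gripper": 1}, {"dp": [0, 0, 0], "turn": [0, 0, 0], "gripper": 1}, {"dp": [0, 0, 0], "turn": [0, 0, 0], "gripper": 1}, {"dp": [0, 0, 0], "turn": [0, 0, 0], "gripper": 1}])

```text
t: 14.2
tcp_pos: [0.6452, -0.1601, 0.074]
tool_rot: [[-1.0, -0.002, 0.003], [-0.002, 1.0, 0.001], [-0.003, 0.001, -1.0]]
wrist_force: [-0.1, -0.3, -0.0]
width: 0.7
```

Call:
carry_out(moves=[{"dp": [0, 0, -0.01], "turn": [0, 0, 0], "gripper": 1}, {"dp": [0, 0, -0.03], "turn": [0, 0, 0], "gripper": 1}, {"dp": [0, 0, -0.03], "turn": [0, 0, 0], "gripper": 1}, {"dp": [0, 0, -0.01], "turn": [0, 0, 0], "gripper": 1}, {"dp": [0.03, 0.02, 0], "turn": [0, 0, 0], "gripper": 1}, {"dp": [0.03, 0.02, 0], "turn": [0, 0, 0], "gripper": 1}, {"dp": [0.03, 0.02, 0], "turn": [0, 0, 0], "gripper": 1}, {"dp": [0.03, 0.02, 0], "turn": [0, 0, 0], "gripper": 1}, {"dp": [0.03, 0.02, 0], "turn": [0, 0, 0], "gripper": 1}, {"dp": [0.02, 0.015, 0], "turn": [0, 0, 0], "gripper": 1}, {"dp": [0.01, 0.008, 0], "turn": [0, 0, 0], "gripper": 1}, {"dp": [0.005, 0.004, 0], "turn": [0, 0, 0], "gripper": 1}])

```text
t: 15.2
tcp_pos: [0.4529, -0.0319, 0.1563]
tool_rot: [[-1.0, 0.0, 0.004], [0.0, 1.0, -0.004], [-0.004, -0.004, -1.0]]
wrist_force: [0.7, -0.1, 1.3]
width: 1.001
```

Run:
```python
from h import *
i=robot.camera("side");j=robot.camera("top")
print(edgefit("side",i,(.645,-.16),.109,.021),edgefit("side",i,(.645,-.16),.063,.034),edgefit("top",j,(.645,-.16),.109,.021))
cv2.imwrite("pics/c4.png",np.hstack([cv2.resize(k,None,fx=3,fy=3) for k in(i[230:360,330:460],j[170:300,340:470])]))
print(robot.state()["tcp_pos"],robot.state()["tool_rot"].round(4).tolist(),goto(.441,-.027,.03))
```

```text
[0.6462, -0.1596, 0.0218, 0.0002, 0.9167] [0.6463, -0.1597, 0.0343, 0.0002, 0.5944] [0.6471, -0.1622, 0.0229, 0.0005, 0.4722]
[ 0.45398693 -0.03256107  0.15643234] [[-1.0, 0.0009, 0.004], [0.0008, 1.0, -0.0041], [-0.004, -0.0041, -1.0]] [0.0135 0.0061 0.1264]
```

View pics/c4.png

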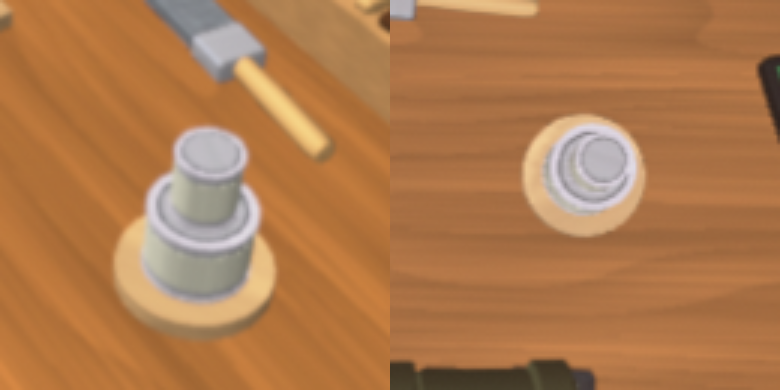

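The stack is centred: the side fits agree to 0.1 mm. Next, the tall tin.

Call:
carry_out(moves=[{"dp": [0.008, 0.004, 0.02], "turn": [-0.004, 0.004, 0], "gripper": 1}, {"dp": [0.003, 0.001, 0.025], "turn": [0, 0, 0], "gripper": 1}, {"dp": [0.001, 0, 0.015], "turn": [0, 0, 0], "gripper": 1}, {"dp": [0, 0, 0.005], "turn": [0, 0, 0], "gripper": 1}, {"dp": [0, 0, 0], "turn": [0, 0, 0], "gripper": 1}])

```text
t: 15.72
tcp_pos: [0.449, -0.0324, 0.0918]
tool_rot: [[-1.0, 0.007, 0.009], [0.007, 1.0, -0.003], [-0.009, -0.002, -1.0]]
wrist_force: [-0.5, 0.1, -0.1]
width: 0.996
```

Call:
carry_out(moves=[{"dp": [0.006, 0.004, 0.005], "turn": [-0.002, 0.008, -0.006], "gripper": 1}, {"dp": [0.001, 0, 0.015], "turn": [0, 0, 0], "gripper": 1}, {"dp": [0, 0, 0.02], "turn": [0, 0, 0], "gripper": 1}, {"dp": [0, 0, 0.015], "turn": [0, 0, 0], "gripper": 1}, {"dp": [0, 0, 0.005], "turn": [0, 0, 0], "gripper": 1}, {"dp": [0, 0, 0.001], "turn": [0, 0, 0], "gripper": 1}])

```text
t: 16.22
tcp_pos: [0.4482, -0.03, 0.0329]
tool_rot: [[-1.0, 0.004, 0.008], [0.004, 1.0, -0.001], [-0.008, -0.001, -1.0]]
wrist_force: [-0.4, -0.2, -0.1]
width: 1.001
```

Call:
carry_out(force=25, moves=[{"dp": [0.006, 0.003, 0.006], "turn": [-0.001, 0.008, -0.003], "gripper": 1}, {"dp": [0.002, 0, 0.002], "turn": [0, 0, 0], "gripper": -1}, {"dp": [0.001, 0, 0.001], "turn": [0, 0.001, 0], "gripper": -1}, {"dp": [0.001, 0, 0.001], "turn": [0, 0.001, 0], "gripper": -1}, {"dp": [0, 0, 0.001], "turn": [0, 0.001, 0], "gripper": -1}, {"dp": [0, 0, 0], "turn": [0, 0, 0], "gripper": -1}, {"dp": [0, 0, 0], "turn": [0, 0, 0], "gripper": -1}])

```text
t: 16.8
tcp_pos: [0.4403, -0.0264, 0.0244]
tool_rot: [[-1.0, -0.0, 0.002], [-0.0, 1.0, 0.001], [-0.002, 0.001, -1.0]]
wrist_force: [0.7, -0.9, -1.6]
width: 0.638
```

```bash
cat > sq.py <<'E'
from h import *
for n in("top","side"):
    i=robot.camera(n);p=patch(n,i,(.622,.159),.015,.08)
    h=cv2.cvtColor(p,cv2.COLOR_BGR2HSV);v=p.min(2)
    t,m=cv2.threshold(v,0,255,cv2.THRESH_OTSU);m=cv2.morphologyEx(m,cv2.MORPH_OPEN,np.ones((15,15)))
    c=max(cv2.findContours(m,0,2)[0],key=cv2.contourArea);r=cv2.minAreaRect(c)
    print(n,"x",.622+.08-r[0][1]*.0005,"y",.159+.08-r[0][0]*.0005,np.array(r[1])*.5,r[2])
    cv2.drawContours(p,[np.intp(cv2.boxPoints(r))],0,(0,0,255),1);cv2.imwrite(f"pics/sq_{n}.png",p)
a=[cv2.imread(f"pics/sq_{n}.png")for n in("top","side")];cv2.imwrite("pics/sq.png",np.hstack(a))
print(robot.state()["tcp_pos"])
E
python3 sq.py
```

```text
top x 0.6194037322998046 y 0.15720809936523436 [101.09029388 100.90214539] 84.92039489746094
side x 0.6208167572021484 y 0.1566435852050781 [109.08714294 105.69975281] 84.47245788574219
[ 0.44036205 -0.02630737  0.02437703]
```

View pics/sq.png

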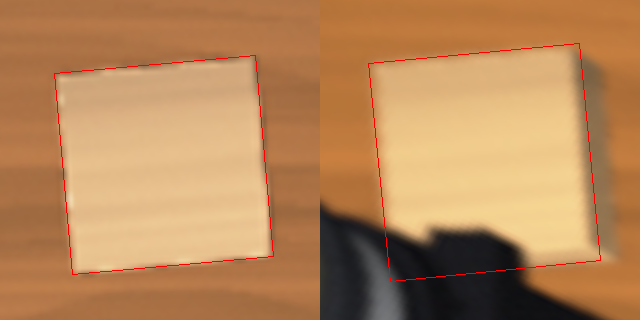

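Call:
carry_out(moves=[{"dp": [0, 0, -0.02], "turn": [0, 0, 0], "gripper": -1}, {"dp": [0, 0, -0.03], "turn": [0, 0, 0], "gripper": -1}, {"dp": [-0.01, 0.01, -0.02], "turn": [0, 0, 0], "gripper": -1}, {"dp": [-0.025, 0.026, 0], "turn": [0, 0, 0], "gripper": -1}, {"dp": [-0.025, 0.026, 0], "turn": [0, 0, 0], "gripper": -1}, {"dp": [-0.025, 0.026, 0], "turn": [0, 0, 0], "gripper": -1}, {"dp": [-0.025, 0.026, 0], "turn": [0, 0, 0], "gripper": -1}, {"dp": [-0.025, 0.026, 0], "turn": [0, 0, 0], "gripper": -1}, {"dp": [-0.02, 0.02, 0], "turn": [0, 0, 0], "gripper": -1}, {"dp": [-0.01, 0.01, 0], "turn": [0, 0, 0], "gripper": -1}, {"dp": [-0.003, 0.003, 0], "turn": [0, 0, 0], "gripper": -1}, {"dp": [0, 0, 0], "turn": [0, 0, 0], "gripper": -1}])

```text
t: 17.9
tcp_pos: [0.6108, 0.1547, 0.0912]
tool_rot: [[-1.0, 0.003, -0.008], [0.002, 1.0, 0.004], [0.008, 0.004, -1.0]]
wrist_force: [0.2, -0.4, -2.2]
width: 0.636
```

Target TCP (.621,.158,.0394).

Call:
carry_out(moves=[{"dp": [-0.008, 0.003, 0.01], "turn": [0.004, -0.007, -0.002], "gripper": -1}, {"dp": [-0.001, 0, 0.015], "turn": [0, 0, 0], "gripper": -1}, {"dp": [0, 0, 0.01], "turn": [0, 0, 0], "gripper": -1}, {"dp": [0, 0, 0.005], "turn": [0, 0, 0], "gripper": -1}, {"dp": [0, 0, 0.001], "turn": [0, 0, 0], "gripper": -1}])

```text
t: 18.32
tcp_pos: [0.6177, 0.1529, 0.0462]
tool_rot: [[-1.0, 0.005, -0.003], [0.005, 1.0, -0.003], [0.003, -0.003, -1.0]]
wrist_force: [-0.5, -0.1, -1.2]
width: 0.635
```

Call:
carry_out(moves=[{"dp": [-0.003, 0.004, 0.001], "turn": [-0.003, -0.003, -0.004], "gripper": -1}, {"dp": [0, 0.001, 0.002], "turn": [0, 0, 0], "gripper": -1}, {"dp": [0, 0, 0.001], "turn": [0, 0, 0], "gripper": -1}])

```text
t: 18.57
tcp_pos: [0.6205, 0.1565, 0.0421]
tool_rot: [[-1.0, 0.003, -0.001], [0.003, 1.0, -0.0], [0.001, -0.0, -1.0]]
wrist_force: [0.1, -0.4, -1.9]
width: 0.64
```

Call:
carry_out(moves=[{"dp": [-0.0005, 0.0015, 0.0015], "turn": [0, 0, -0.002], "gripper": -1}, {"dp": [0, 0, 0.0015], "turn": [0, 0, 0], "gripper": -1}, {"dp": [0, 0, 0.0015], "turn": [0, 0, 0], "gripper": -1}])

```text
t: 18.82
tcp_pos: [0.6221, 0.1583, 0.0395]
tool_rot: [[-1.0, 0.0, 0.002], [0.0, 1.0, 0.001], [-0.002, 0.001, -1.0]]
wrist_force: [-5.0, -1.7, 8.7]
width: 0.634
```

Call:
carry_out(moves=[{"dp": [0, 0, 0], "turn": [0, 0, 0], "gripper": 1}, {"dp": [0, 0, 0], "turn": [0, 0, 0], "gripper": 1}, {"dp": [0, 0, 0], "turn": [0, 0, 0], "gripper": 1}, {"dp": [0, 0, 0], "turn": [0, 0, 0], "gripper": 1}])

```text
t: 19.15
tcp_pos: [0.624, 0.1588, 0.0416]
tool_rot: [[-1.0, 0.0, 0.006], [0.0, 1.0, 0.002], [-0.006, 0.002, -1.0]]
wrist_force: [0.5, 0.4, -0.5]
width: 0.853
```

Call:
carry_out(moves=[{"dp": [0, 0, -0.01], "turn": [0, 0, 0], "gripper": 1}, {"dp": [0, 0, -0.03], "turn": [0, 0, 0], "gripper": 1}, {"dp": [0, 0, -0.03], "turn": [0, 0, 0], "gripper": 1}, {"dp": [0, 0, -0.03], "turn": [0, 0, 0], "gripper": 1}, {"dp": [0.01, 0.02, -0.01], "turn": [0, 0, 0], "gripper": 1}, {"dp": [0.024, 0.032, 0], "turn": [0, 0, 0], "gripper": 1}, {"dp": [0.024, 0.032, 0], "turn": [0, 0, 0], "gripper": 1}, {"dp": [0.024, 0.032, 0], "turn": [0, 0, 0], "gripper": 1}, {"dp": [0.024, 0.032, 0], "turn": [0, 0, 0], "gripper": 1}, {"dp": [0.012, 0.015, 0], "turn": [0, 0, 0], "gripper": 1}, {"dp": [0.006, 0.006, 0], "turn": [0, 0, 0], "gripper": 1}, {"dp": [0, 0, 0], "turn": [0, 0, 0], "gripper": 1}])

```text
t: 20.15
tcp_pos: [0.4991, 0.3321, 0.1661]
tool_rot: [[-1.0, 0.01, 0.016], [0.01, 1.0, 0.006], [-0.016, 0.007, -1.0]]
wrist_force: [-0.4, 1.2, -0.3]
width: 1.002
```

Run:
```python
from h import *
s=robot.state();print(s["tcp_pos"],s["tool_rot"].round(3).tolist(),s["joint_positions"].round(3))
i=robot.camera("side");j=robot.camera("top")
print(edgefit("side",i,(.625,.159),.081,.028),edgefit("top",j,(.621,.158),.081,.028))
cv2.imwrite("pics/c5.png",np.hstack([cv2.resize(k,None,fx=3,fy=3) for k in(i[170:290,240:370],j[170:290,220:350])]))
```

```text
[0.49910267 0.33205192 0.16606158] [[-1.0, 0.01, 0.016], [0.01, 1.0, 0.006], [-0.016, 0.007, -1.0]] [-0.923  0.222  0.336  1.661 -0.073  1.254  0.987]
[0.626, 0.1586, 0.0291, 0.0005, 0.8222] [0.6212, 0.1568, 0.0235, 0.0002, 0.6944]
```

View pics/c5.png

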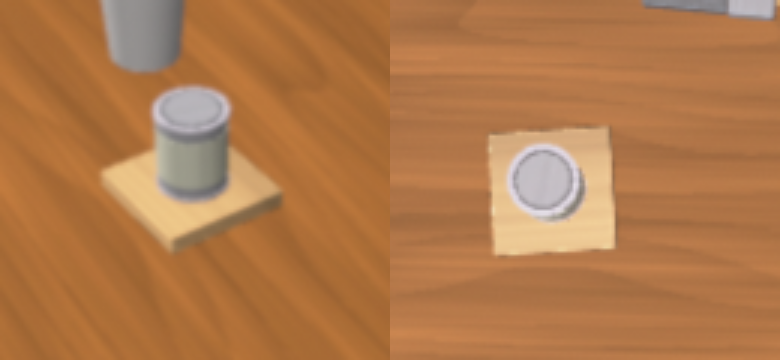

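Tall tin is within about 2 mm of the square's centre and upright. Now turn 47° and go over the grey can.

Call:
carry_out(moves=[{"dp": [0.006, 0.01, 0.01], "turn": [0.006, 0.015, 0.116], "gripper": 1}, {"dp": [0, 0, 0.01], "turn": [0, 0, 0.116], "gripper": 1}, {"dp": [0, 0, 0.01], "turn": [0, 0, 0.116], "gripper": 1}, {"dp": [0, 0, 0.01], "turn": [0, 0, 0.116], "gripper": 1}, {"dp": [0, 0, 0.01], "turn": [0, 0, 0.116], "gripper": 1}, {"dp": [0, 0, 0.01], "turn": [0, 0, 0.116], "gripper": 1}, {"dp": [0, 0, 0], "turn": [0, 0, 0.09], "gripper": 1}, {"dp": [0, 0, 0], "turn": [0, 0, 0], "gripper": 1}])

```text
t: 20.92
tcp_pos: [0.5137, 0.3161, 0.1054]
tool_rot: [[-0.646, 0.763, 0.011], [0.763, 0.646, -0.009], [-0.015, 0.003, -1.0]]
wrist_force: [-0.2, 0.3, -0.4]
width: 0.998
```

```bash
cat > g.py <<'E'
import sys
from h import *
from scipy.spatial.transform import Rotation as Ro
x,y,z,f=map(float,sys.argv[1:]);s=robot.state();R=s["tool_rot"]
Y=np.array([np.sin(f),np.cos(f),0]);Z=np.array([0,0,-1.]);G=np.c_[np.cross(Y,Z),Y,Z]
print(s["tcp_pos"].round(4),"dp",goto(x,y,z),"turn",Ro.from_matrix(R.T@G).as_rotvec().round(4),"width",s["width"])
E
python3 g.py .493 .343 .02 .831
python3 - <<'E'
from h import *
i=cv2.imread("pics/top2.png");p=patch("top",i,(.494,.343),.058);h=cv2.cvtColor(p,cv2.COLOR_BGR2HSV)
m=((h[...,1]<60)&(h[...,2]>165)).astype(np.uint8)*255;m=cv2.morphologyEx(m,cv2.MORPH_CLOSE,np.ones((25,25)));m=cv2.morphologyEx(m,cv2.MORPH_OPEN,np.ones((9,9)))
r=cv2.minAreaRect(max(cv2.findContours(m,0,2)[0],key=cv2.contourArea));print(.564-r[0][1]*.0005,.413-r[0][0]*.0005,np.array(r[1])*.5,r[2])
E
```

```text
[0.5137 0.3161 0.1054] dp [0.0351 0.0014 0.0849] turn [ 0.0024  0.0146 -0.0377] width 0.9983254526773679
0.49202241516113276 0.3428810348510742 [37.07980728 60.08340836] 48.36646270751953
```

Call:
carry_out(moves=[{"dp": [0.018, 0.001, 0.005], "turn": [0.002, 0.014, -0.023], "gripper": 1}, {"dp": [0.011, 0, 0.002], "turn": [0, 0, 0], "gripper": 1}, {"dp": [0.003, 0, 0], "turn": [0, 0, 0], "gripper": 1}, {"dp": [0, 0, 0], "turn": [0, 0, 0], "gripper": 1}])

```text
t: 21.25
tcp_pos: [0.4956, 0.3379, 0.0977]
tool_rot: [[-0.664, 0.748, 0.001], [0.748, 0.664, -0.001], [-0.002, 0.0, -1.0]]
wrist_force: [0.7, -0.4, -0.2]
width: 0.998
```

```bash
python3 g.py .4925 .343 .022 .844
```

```text
[0.4956 0.3379 0.0977] dp [0.006  0.001  0.0756] turn [ 0.0001  0.0016 -0.0006] width 0.9983523788828398
```

Call:
carry_out(moves=[{"dp": [0.005, 0.001, 0.01], "turn": [0, 0.001, 0], "gripper": 1}, {"dp": [0.001, 0, 0.02], "turn": [0, 0, 0], "gripper": 1}, {"dp": [0, 0, 0.02], "turn": [0, 0, 0], "gripper": 0.6}, {"dp": [0, 0, 0.015], "turn": [0, 0, 0], "gripper": 0.6}, {"dp": [0, 0, 0.005], "turn": [0, 0, 0], "gripper": 0.6}, {"dp": [0, 0, 0], "turn": [0, 0, 0], "gripper": 0.6}])

```text
t: 21.75
tcp_pos: [0.4917, 0.3477, 0.025]
tool_rot: [[-0.67, 0.742, 0.004], [0.742, 0.67, 0.004], [0.001, 0.005, -1.0]]
wrist_force: [-0.6, -0.3, 0.0]
width: 0.827
```

```bash
python3 g.py .4925 .343 .022 .844
```

```text
[0.4917 0.3477 0.025 ] dp [-0.004  -0.0026  0.003 ] turn [ 0.0054 -0.0007  0.0076] width 0.8267443316518888
```

Call:
carry_out(force=20, moves=[{"dp": [-0.003, -0.002, 0.003], "turn": [0.005, 0, 0.006], "gripper": -1}, {"dp": [0, 0, 0.001], "turn": [0, 0, 0], "gripper": -1}, {"dp": [0, 0, 0], "turn": [0, 0, 0], "gripper": -1}, {"dp": [0, 0, 0], "turn": [0, 0, 0], "gripper": -1}, {"dp": [0, 0, 0], "turn": [0, 0, 0], "gripper": -1}, {"dp": [0, 0, 0], "turn": [0, 0, 0], "gripper": -1}, {"dp": [0, 0, 0], "turn": [0, 0, 0], "gripper": -1}, {"dp": [0, 0, 0], "turn": [0, 0, 0], "gripper": -1}, {"dp": [0, 0, 0], "turn": [0, 0, 0], "gripper": -1}, {"dp": [0, 0, 0], "turn": [0, 0, 0], "gripper": -1}])

```text
t: 22.58
tcp_pos: [0.4939, 0.3453, 0.0239]
tool_rot: [[-0.666, 0.746, 0.003], [0.746, 0.666, 0.004], [0.001, 0.005, -1.0]]
wrist_force: [-0.1, -0.4, -1.3]
width: 0.432
```

```bash
python3 g.py .492 .343 .022 .844
```

```text
[0.4939 0.3453 0.0239] dp [-0.0004 -0.0029  0.0019] turn [ 0.0048 -0.0009  0.0016] width 0.4323903609870903
```

Call:
carry_out(moves=[{"dp": [0, 0, -0.02], "turn": [0, 0, 0], "gripper": -1}, {"dp": [0, 0, -0.03], "turn": [0, 0, 0], "gripper": -1}, {"dp": [0, 0, -0.03], "turn": [0, 0, 0], "gripper": -1}, {"dp": [0, 0, -0.025], "turn": [0.004, 0, 0], "gripper": -1}, {"dp": [0, 0, 0], "turn": [0, 0, 0.09], "gripper": -1}, {"dp": [0, 0, 0], "turn": [0, 0, 0.11], "gripper": -1}, {"dp": [0, 0, 0], "turn": [0, 0, 0.11], "gripper": -1}, {"dp": [0, 0, 0], "turn": [0, 0, 0.11], "gripper": -1}, {"dp": [0, 0, 0], "turn": [0, 0, 0.11], "gripper": -1}, {"dp": [0, 0, 0], "turn": [0, 0, 0.07], "gripper": -1}, {"dp": [0, 0, 0], "turn": [0, 0, 0.02], "gripper": -1}, {"dp": [0, 0, 0], "turn": [0, 0, 0], "gripper": -1}])

```text
t: 23.58
tcp_pos: [0.4917, 0.3435, 0.1323]
tool_rot: [[-0.079, 0.997, -0.004], [0.997, 0.079, -0.001], [-0.001, -0.004, -1.0]]
wrist_force: [-0.6, 0.6, -1.5]
width: 0.436
```

```bash
python3 g.py .632 -.001 .13 1.504
```

```text
[0.4917 0.3435 0.1323] dp [-0.3545  0.1127  0.0023] turn [-0.0038  0.0012  0.0121] width 0.43565490484321734
```

Call:
carry_out(moves=[{"dp": [-0.015, 0.004, 0], "turn": [-0.004, 0.001, 0.012], "gripper": -1}, {"dp": [-0.03, 0.01, 0], "turn": [0, 0, 0], "gripper": -1}, {"dp": [-0.035, 0.011, 0], "turn": [0, 0, 0], "gripper": -1}, {"dp": [-0.035, 0.011, 0], "turn": [0, 0, 0], "gripper": -1}, {"dp": [-0.035, 0.011, 0], "turn": [0, 0, 0], "gripper": -1}, {"dp": [-0.035, 0.011, 0], "turn": [0, 0, 0], "gripper": -1}, {"dp": [-0.035, 0.011, 0], "turn": [0, 0, 0], "gripper": -1}, {"dp": [-0.035, 0.011, 0], "turn": [0, 0, 0], "gripper": -1}, {"dp": [-0.035, 0.011, 0], "turn": [0, 0, 0], "gripper": -1}, {"dp": [-0.025, 0.008, 0], "turn": [0, 0, 0], "gripper": -1}, {"dp": [-0.012, 0.004, 0], "turn": [0, 0, 0], "gripper": -1}, {"dp": [-0.004, 0, 0], "turn": [0, 0, 0], "gripper": -1}])

```text
t: 24.58
tcp_pos: [0.622, -0.0055, 0.1313]
tool_rot: [[-0.082, 0.997, 0.001], [0.997, 0.082, -0.005], [-0.005, 0.001, -1.0]]
wrist_force: [0.6, 0.4, -1.1]
width: 0.434
```

```bash
python3 g.py .632 -.001 .0239 1.504
```

```text
[ 0.622  -0.0055  0.1313] dp [0.0042 0.0102 0.1074] turn [0.0011 0.0047 0.0156] width 0.43399818134191787
```

Call:
carry_out(moves=[{"dp": [0.003, 0.008, 0.01], "turn": [0.001, 0.004, 0.014], "gripper": -1}, {"dp": [0, 0.001, 0.025], "turn": [0, 0, 0], "gripper": -1}, {"dp": [0, 0, 0.025], "turn": [0, 0, 0], "gripper": -1}, {"dp": [0, 0, 0.018], "turn": [0, 0, 0], "gripper": -1}, {"dp": [0, 0, 0.01], "turn": [0, 0, 0], "gripper": -1}, {"dp": [0, 0, 0.003], "turn": [0, 0, 0], "gripper": -1}, {"dp": [0, 0, 0], "turn": [0, 0, 0], "gripper": -1}])

```text
t: 25.17
tcp_pos: [0.6296, -0.0076, 0.0388]
tool_rot: [[-0.066, 0.998, 0.002], [0.998, 0.066, 0.0], [0.0, 0.002, -1.0]]
wrist_force: [0.2, -0.5, -1.5]
width: 0.437
```

```bash
python3 g.py .632 -.001 .0239 1.504
```

```text
[ 0.6296 -0.0076  0.0388] dp [0.0064 0.0028 0.0149] turn [ 0.002  -0.0001 -0.0004] width 0.4372207019865941
```

Call:
carry_out(moves=[{"dp": [0.005, 0.002, 0.004], "turn": [0.002, 0, 0], "gripper": -1}, {"dp": [0.001, 0, 0.004], "turn": [0, 0, 0], "gripper": -1}, {"dp": [0, 0, 0.003], "turn": [0, 0, 0], "gripper": -1}])

```text
t: 25.42
tcp_pos: [0.6332, -0.0, 0.0301]
tool_rot: [[-0.068, 0.998, 0.004], [0.998, 0.068, 0.001], [0.001, 0.004, -1.0]]
wrist_force: [0.1, -0.0, -1.1]
width: 0.436
```

```bash
python3 g.py .632 -.001 .0239 1.504
```

```text
[ 0.6332 -0.      0.0301] dp [-0.0009 -0.0013  0.0062] turn [ 0.0043 -0.0011  0.0012] width 0.43559803805916997
```

Call:
carry_out(moves=[{"dp": [-0.001, -0.001, 0.003], "turn": [0.004, -0.001, 0.001], "gripper": -1}, {"dp": [0, 0, 0.002], "turn": [0, 0, 0], "gripper": -1}, {"dp": [0, 0, 0.0015], "turn": [0, 0, 0], "gripper": -1}])

```text
t: 25.67
tcp_pos: [0.6335, -0.0, 0.0244]
tool_rot: [[-0.069, 0.998, 0.003], [0.998, 0.069, 0.001], [0.0, 0.003, -1.0]]
wrist_force: [-0.2, -0.1, -1.3]
width: 0.434
```

```bash
python3 g.py .632 -.001 .0239 1.504
```

```text
[ 0.6335 -0.      0.0244] dp [-0.0009 -0.0016  0.0005] turn [ 0.0026 -0.0004  0.002 ] width 0.4342646120307284
```

Call:
carry_out(moves=[{"dp": [0, -0.001, 0.0012], "turn": [0.002, 0, 0], "gripper": -1}, {"dp": [0, 0, 0.0015], "turn": [0, 0, 0], "gripper": -1}])

```text
t: 25.83
tcp_pos: [0.6332, -0.0001, 0.0235]
tool_rot: [[-0.069, 0.998, 0.001], [0.998, 0.069, 0.001], [0.001, 0.001, -1.0]]
wrist_force: [-6.0, 0.7, 15.4]
width: 0.433
```

Call:
carry_out(moves=[{"dp": [0, 0, 0], "turn": [0, 0, 0], "gripper": 1}, {"dp": [0, 0, 0], "turn": [0, 0, 0], "gripper": 1}, {"dp": [0, 0, 0], "turn": [0, 0, 0], "gripper": 1}, {"dp": [0, 0, 0], "turn": [0, 0, 0], "gripper": 1}])

```text
t: 26.17
tcp_pos: [0.6345, -0.0008, 0.0253]
tool_rot: [[-0.068, 0.998, 0.004], [0.998, 0.068, 0.002], [0.001, 0.004, -1.0]]
wrist_force: [0.4, 0.4, 0.0]
width: 0.655
```

Call:
carry_out(moves=[{"dp": [0, 0, -0.01], "turn": [0, 0, 0], "gripper": 1}, {"dp": [0, 0, -0.03], "turn": [0, 0, 0], "gripper": 1}, {"dp": [0, 0, -0.03], "turn": [0, 0, 0], "gripper": 1}, {"dp": [0, 0, -0.035], "turn": [0, 0, 0], "gripper": 1}, {"dp": [0, 0, -0.035], "turn": [0, 0, 0], "gripper": 1}, {"dp": [0, -0.03, -0.02], "turn": [0, 0, 0], "gripper": 1}, {"dp": [0, -0.035, 0], "turn": [0, 0, 0], "gripper": 1}, {"dp": [0, -0.035, 0], "turn": [0, 0, 0], "gripper": 1}, {"dp": [0, -0.035, 0], "turn": [0, 0, 0], "gripper": 1}, {"dp": [0, -0.025, 0], "turn": [0, 0, 0], "gripper": 1}, {"dp": [0, -0.01, 0], "turn": [0, 0, 0], "gripper": 1}, {"dp": [0, 0, 0], "turn": [0, 0, 0], "gripper": 1}])

```text
t: 27.17
tcp_pos: [0.459, -0.0154, 0.1966]
tool_rot: [[-0.064, 0.998, 0.008], [0.998, 0.064, 0.001], [0.001, 0.008, -1.0]]
wrist_force: [-0.2, -0.7, -0.5]
width: 1.0
```

Run:
```python
from h import *
i=robot.camera("top");s=robot.camera("side")
cv2.imwrite("pics/ft.png",i);cv2.imwrite("pics/fs.png",s)
p=patch("top",i,(.632,-.001),.058);h=cv2.cvtColor(p,cv2.COLOR_BGR2HSV)
m=((h[...,1]<60)&(h[...,2]>165)).astype(np.uint8)*255;m=cv2.morphologyEx(m,cv2.MORPH_CLOSE,np.ones((25,25)));m=cv2.morphologyEx(m,cv2.MORPH_OPEN,np.ones((9,9)))
r=cv2.minAreaRect(max(cv2.findContours(m,0,2)[0],key=cv2.contourArea));print(.702-r[0][1]*.0005,.069-r[0][0]*.0005,np.array(r[1])*.5,r[2])
for c in("top","side"):
    print(c,{n:[np.round(d["centre"],3).tolist() for d in robot.pinpoint(c,n)[:1]] for n in["flat_can_mid","tape_roll","screw_box","brush","mixing_cup"]})
print(robot.state()["t"],robot.state()["tcp_pos"],robot.state()["wrist_force"])
```

```text
0.629914695739746 -0.0020321350097656232 [38.95196915 61.70438004] 87.79740142822266
top {'flat_can_mid': [[0.5, 0.456, 0.025]], 'tape_roll': [[0.402, 0.182, 0.002]], 'screw_box': [[0.407, -0.173, -0.001]], 'brush': [[0.791, -0.015, 0.001]], 'mixing_cup': [[0.686, 0.354, 0.0]]}
side {'flat_can_mid': [[0.632, -0.002, 0.031]], 'tape_roll': [[0.404, 0.179, -0.0]], 'screw_box': [[0.406, -0.17, 0.001]], 'brush': [[0.793, -0.013, 0.001]], 'mixing_cup': [[0.679, 0.353, 0.002]]}
27.7667 [ 0.46094576 -0.01541216  0.19559892] [-0.15292951  0.19618691  0.15270121]
```

View pics/ft.png

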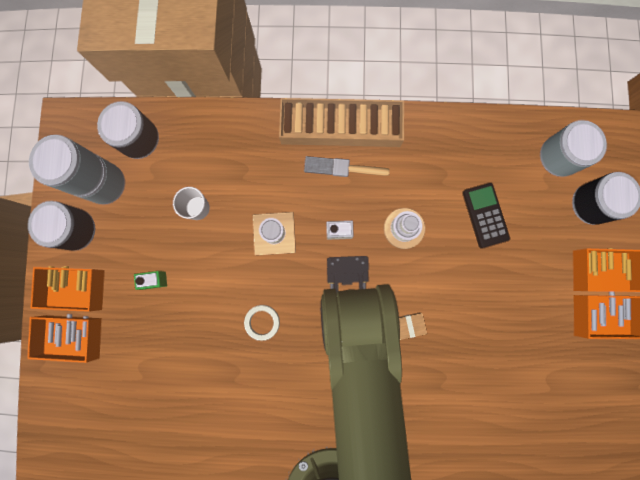

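View pics/fs.png

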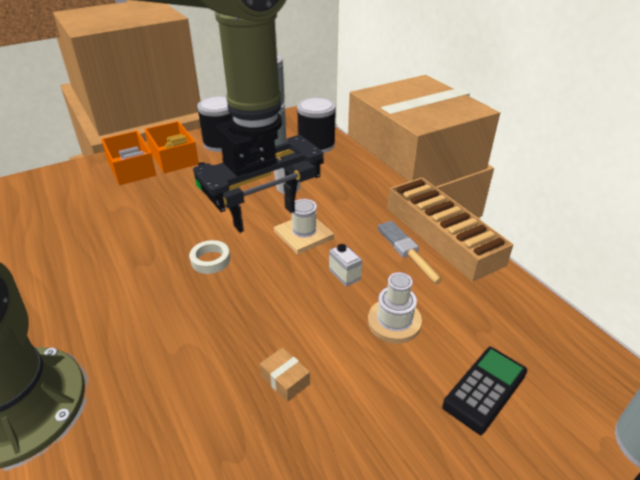

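The top view shows the can at (340,230), midway between the plinths. The tall tin is on the square plinth, the stack is on the round one, and the bystanders haven't moved.

```bash
python3 -c "
from bench import robot
print(robot.close_job())"
```

```text
the job is handed in; nothing more can be done
None
```

The display is set up as asked, and I handed the job in at about 28 s on the robot's clock, well under the 118 s limit. I moved the tins in the order given: widest, smallest, tall, then the grey can. The gripper was open and well clear of everything at the end.

| Item | Last check |
|---|---|
| Widest tin on round plinth | about 1 mm off centre (side camera) |
| Smallest tin on widest tin | within about 0.2 mm of its centre (side camera) |
| Tall tin on square plinth | about 1.5–2 mm off centre |
| Flat can between plinths | within 0.2 mm of the midpoint (top camera), standing on the counter, about 78 mm clear of each plinth |
| Flat can direction | gripper heading matched the line to about 0.2°; the picture fit said 1.6° off, which is within its error |
| Tape roll, screw box, brush, cup | within detection noise of where they started |

- **Camera disagreement:** the two cameras differ by about 4–5 mm in x on absolute positions, so I judged centring within a single camera. For the widest tin, the top camera's weaker edge fit put it about 6 mm off centre and the point detector about 7 mm off the other way. I trusted the cleaner side-camera fit.
- **Look-alike:** in the last check the top-camera detector reported the green can as the flat can. That one is the look-alike, and I never touched it.

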